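# Lever open the hinged plaster mould

## Task

The casting in the hinged plaster mould is ready to come out: push the steel keeper right round off the lid, then press the long end of the wooden lever smoothly down onto its rest pad so that its short end raises the heavy lid. Finish while still holding the lever down there with the lid up, so that I can free the casting. Nothing is to be picked up: raise the lid only with the lever, do not let it drop, keep the lever seated on its rod, and leave the other things on the bench where they are.

Things in the scene. Friction and masses are not known exactly. Their poses are not given: they have to be found in the camera images.
- mould: fixed part, screwed to the bench: wooden case with the lower half of a plaster mould, and the lever's stand. Origin on the bench surface under the fulcrum rod; x runs along the lever from its long end (-x) to the mould (+x), y across, z up. The case fills x 100 to 300, y -65 to 145, up to z 103 mm; a wooden runner 60 wide, 20 high lies under the lever, x -291 to 84
- fulcrum (a point): top of the steel fulcrum rod (16 mm thick, along the mould's y) on which the lever lies: x 0, y 0, z 93 mm in the mould's frame. Upright steel cheeks stand on both sides of the lever there, outer faces at y +-26.5, up to z 108
- rest_pad (a point): middle of the top of the rubber rest pad, 60 x 45 mm, on the outer end of the runner under the lever's long end: x -255, y 0, z 28 mm in the mould's frame
- lid: heavy upper half of the mould, plaster in a wooden case, 200 x 210 x 71 mm, 2.9 to 4.5 kg, hinged along its far edge. Origin on the hinge line (x 300, y 40, z 104 in the mould's frame); shut, its axes are the mould's and its top is at z 175. Opening, it turns about its y axis and the front rises, about 0.09 rad with the lever fully down. It falls shut when the lever is let go
- lip (a point): underside of the steel lip that sticks out 30 mm, 60 wide, from the lid's front face over the short end of the lever; x 90, y 0, z 118 in the mould's frame with the lid shut
- lever: loose straight wooden lever 360 x 34 x 24 mm, 0.26 kg, lying level on the fulcrum rod; two cleats below sit astride the rod, its steel toe is under the lip. Origin on its underside over the rod, axes as the mould's: long end at x -270, toe at x 90. Pressed down at the long end it turns about 0.25 rad until its end meets the rest pad, but only with the keeper off the lid
- lever_press (a point): the place to press: top face of the lever's long end, mid-width, 25 mm in from the end; x -245, z 117 mm in the mould's frame at rest. It takes 4 to 8 N straight down and goes down about 60 mm until the lever meets the rest pad, shifting under 8 mm along the lever
- lever_pivot (a point): underside of the lever where it sits on the fulcrum rod (the lever's origin)
- keeper (a joint): steel swing keeper: flat bar 66 x 18 x 6 mm turning on an upright pin in front of the lid. 0: points along the mould's +x, over the lid's edge, and locks the lid. It turns anticlockwise seen from above to a stop at 1.75 rad, where it points along the mould's +y, off the lid (clear from about 1.4). Starts at 0 to 0.35; stays where it is left; about 1 N at the knob moves it
- keeper_knob (a point): middle of the keeper's knob, an upright round pin 13 mm thick and 30 high standing on the bar near its free end (z 183.5 to 213.5 mm above the bench; the lid's top is at 175); 50 mm from the pivot axis
- keeper_pivot (a point): top of the keeper's bar on its pivot axis, z 183.5 mm; x 78, y 58 in the mould's frame. A screw head 16 wide, 4 high is there
- mug: bystander: grey-green mug, 80 mm across, 85 high, origin under its centre
- rabbit: bystander: small fired clay rabbit, 60 mm across, about 100 high, origin under its centre
- bird: bystander: clay bird, 160 mm long along x, 115 high, origin under its middle
- rib: bystander: wooden rib (flat block) 100 x 45 x 12 mm, origin under its centre
- modeller: bystander: wooden-handled modelling spatula lying on the bench
- bowl: bystander: teal bowl, 120 mm across, 55 high, origin under its centre
- jar: bystander: small lidded jar, 60 mm across, 80 high, origin under its centre

How it is judged:
On the way:
1. the keeper is swung off the lid, which is still shut (value of joint keeper above 1.4 rad and angle between lid's own z axis and vertical below 0.02 rad), for 0.2 s.
At the end, for the whole second after the job is handed in: the keeper is off the lid (over 1.4 rad); the fingers press on the lever (over 2 N), whose short end carries the lid (over 2 N) and keeps it still and raised by at least 0.07 rad (about 15 mm at the lip); the fingers do not touch the lid, and the lever sits within 15 mm of its place on the rod (value of joint keeper above 1.4 rad and angle between lid's own z axis and vertical above 0.07 rad and angular speed of lid below 0.1 rad/s and contact force between lever and lid above 2 N and contact force between the fingers and lever above 2 N and contact force between the fingers and lid below 0.5 N and distance of lever_pivot from where it was at the start of the episode below 0.015 m); the arm keeps its last pose, push and grip.
It fails at once if the lid is raised with the hand on it instead of by the lever (angle between lid's own z axis and vertical above 0.02 rad and contact force between any of the fingers, the arm and lid above 1 N).
It fails at once if the lid is jerked up or dropped (angular speed of lid above 0.8 rad/s).
It fails at once if the lever is lifted or shoved off its rod (distance of lever_pivot from where it was at the start of the episode above 0.02 m).
It fails at once if a bystander is moved or lifted (distance of any of mug, rabbit, bird, rib, modeller, bowl, jar from where it was at the start of the episode above 0.03 m).
It also fails if it takes over 48 s, if anything falls off the work surface, if the arm or the gripper's body presses on something with over 40 N, if the wrist force passes 120 N, or if a joint passes its speed limit or range.

## Robot

A 7-joint arm with a two-finger parallel gripper is mounted at the origin on the work surface. World frame = base frame: x ahead of the robot, y to its left, z up, the work surface at z = 0. Lengths are in m, angles in rad, forces in N, time in s.
With the tool pointing down it reaches from about 0.425 to 0.825 m from the base axis. Payload 3.6 kg.
Tool frame: the origin (TCP) lies on the front face of the gripper's body, between the roots of the fingers; the fingertips stand 84 mm ahead of it and the grasp point (between the pads) lies 65 mm ahead of it; z points along the fingers, y is the direction in which the jaws open and shut (so a half turn about z gives the same grasp; the last joint's range is limited). The gripper opens to 93 mm and grips with 3 to 60 N. Pads are 15 mm wide; open, the fingers measure 128 mm over their backs; the gripper's body (75 mm by 188 mm) begins 65 mm behind the grasp point.
Start: joints at [-1.248, 0.615, -0.013, 1.423, 0.008, 1.103, -0.04], TCP at [0.222, 0.611, 0.303] pointing down, gripper open.
Joint ranges: [-3.12, 3.12], [-0.3, 2.06], [-1.34, 1.32], [0.26, 2.42], [-1.36, 4.5], [0.01, 1.98], [-2.84, 2.84]. Speed limits (rad/s): [2.79, 2.79, 3.14, 3.14, 3.14, 3.14, 3.14].

## Interface

Orientations are given as [roll, pitch, yaw] about the fixed x, y, z axes, in that order (R = Rz(yaw) Ry(pitch) Rx(roll)).
In Python, from workcell import ctrl, capture, camera_info, look_for, trace, pinpoint gives the robot as it stands.
- The arm moves only by the tool arm_command, never from a script. Its argument "series" is a list of rows, each a list of 5 numbers: the closure, from -1 (fully open) to 1 (shut), so that 0 is half open, then the shift along the tool's x, y, z in units of 30 mm (1.0 is 30 mm), then the turn about the tool's z in units of 6 degrees (1.0 is 6 degrees). In form: [[gripper, dx, dy, dz, twist], ...]. A call has 1 to 8 rows; each row is the pose to reach, as a shift and turn from the pose commanded when the call began, along the tool's axes at that moment; what a row does not reach only later rows make up. A row lasts 1/8 s, in which the tool goes at most 62.5 mm and 10.7 degrees, less where a joint would pass 70% of its speed; a pose out of reach is approached as far as the arm can. A call with a gripper value outside its range is refused whole. The fingers move at their own pace and stop on an object; "force" is the grip in N (left out, the last holds). Time passes only in rows, so rows that repeat a pose let the fingers close. It gives the time, the measured TCP pose, the force and the opening at its end, in the units of the state.
- ctrl.observe(): the state, without advancing time (a new reading comes with each control period).
- capture(name): name is "scene" or "top" or "wrist"; returns (picture, depth): 420x560x3 uint8, red, green, blue; 420x560 float32, m along the optical axis (not along the pixel's ray), 0 where there is no reading.
- camera_info(name): a dict with "fx", "fy", "cx", "cy" (pixels), "R" (3x3) and "t" (3): a world point X has camera coordinates R X + t. Camera axes: x right, y down, z forward; pixel columns grow to the right and rows downward; lengths in m; the calibration is good to about 2 mm. The wrist camera is an equidistant fisheye: a pixel r from the principal point sees the ray r / f radians off the axis. A picture is of the moment at which its call begins: read the wrist's pose just before it. camera_info takes no time and is no camera call; for the wrist camera it gives the pose at the moment of the call.
- ctrl.sign_off(): hands the job in, once; it reports no verdict.
Trained networks look in the newest picture that a camera, given by its name, has taken for a name from the list of things; names that differ only in an ending like _2 or _b are one class to them, and where a whole thing is asked for, a point or a joint stands for the part that bears it (a point fixed in the world has none). Each returns a list of dicts, best first, with "p" (0 to 1); they miss things now and then, are a little off and sometimes report something else, mostly with a low value. They report only what shows in the picture. A call takes as long as a camera call.
- look_for(query, camera): "location" ([column, row] in pixels, amid what is visible of it).
- trace(query, camera): "pixels" (420x560 bool, what is visible of it) and "location" ([column, row] in pixels, amid what is visible of it).
- pinpoint(query, camera): "location" ([column, row] in pixels: a listed point, or the origin of a listed thing).
The state is a dict: "t": time; "joints": joint angles; "qd": joint speeds; "tau": joint torques, N m; "position": TCP position; "tool_rot": TCP orientation; "wrist_force": force on the tool from outside, world axes, zero at the start; "ft_torque": the same for the moment, N m; "finger_gap": finger opening in m.
Only numpy, scipy, OpenCV 4.12 (cv2) and the standard library are available. Lean on these libraries where they do the work, as an engineer would, in place of code of your own. Each camera call takes 0.05 s, during which the arm holds its last target.

## Working session

There is one attempt and no reset: what is moved stays moved. The work goes in short steps, Python scripts to look and compute and a tool call to move; the robot and the scene stay as the last step left them, time stands still between calls to the robot, and variables do not carry over. Pictures are saved under pics/ and viewed, and the job is handed in when it is done.

Besides the shell and the picture viewer there is one more tool, called as name([rows], argument=value, ...), one row to a line, values as JSON. arm_command: Moves the arm, as the interface text tells. Its arguments: {"type":"object","properties":{"series":{"type":"array","items":{"type":"array","items":{"type":"number"}}},"force":{"type":"number"}},"required":["series"]}

```bash
ls; mkdir -p pics
cat > h.py <<'E'
import numpy as np, cv2
from workcell import ctrl, capture, camera_info, look_for, trace, pinpoint
def save(n,im): cv2.imwrite('pics/'+n+'.png',cv2.cvtColor(im,cv2.COLOR_RGB2BGR))
def bp(cam,uv,depth):
    c=camera_info(cam);u,v=uv
    z=depth
    p=np.array([(u-c['cx'])/c['fx']*z,(v-c['cy'])/c['fy']*z,z])
    return np.array(c['R']).T@(p-np.array(c['t']))
def onz(cam,uv,zw):
    c=camera_info(cam);R=np.array(c['R']);o=-R.T@np.array(c['t'])
    d=R.T@np.array([(uv[0]-c['cx'])/c['fx'],(uv[1]-c['cy'])/c['fy'],1])
    return o+d*(zw-o[2])/d[2]
def proj(cam,X):
    c=camera_info(cam);p=np.array(c['R'])@np.array(X)+np.array(c['t'])
    return p[0]/p[2]*c['fx']+c['cx'],p[1]/p[2]*c['fy']+c['cy']
E
python3 - <<'E'
from h import *
np.set_printoptions(precision=4,suppress=True)
s=ctrl.observe();print(s)
for cam in('scene','top'):
    im,d=capture(cam);save(cam+'0',im);np.save(cam+'d.npy',d)
    c=camera_info(cam);R=np.array(c['R']);print(cam,-R.T@np.array(c['t']))
zs={'lever_press':.117,'keeper_knob':.1985,'keeper_pivot':.1835,'lip':.118,'fulcrum':.093,'rest_pad':.028,'mould':0,'lever':.093,'lid':.104}
for cam in('top','scene'):
    for q,z in zs.items():
        for r in pinpoint(q,cam)[:2]:
            print(cam,q,round(r['p'],2),np.round(r['location'],1),onz(cam,r['location'],z))
E
```

```text
pics
{'t': 0.0, 'joints': array([-1.2485,  0.6159, -0.0126,  1.4249,  0.0081,  1.1034, -0.0404]), 'qd': array([-0.0013, -0.0006, -0.0012,  0.0004,  0.0004, -0.0011,  0.0009]), 'tau': array([  0.0011, -45.894 ,   0.2094, -16.5741,  -0.0611,   0.0205,
         0.0002]), 'position': array([0.222 , 0.6103, 0.3016]), 'tool_rot': array([-3.1391,  0.    ,  2.7928]), 'wrist_force': array([ 0.1606,  0.312 , -0.5439]), 'ft_torque': array([ 0.0104,  0.0316, -0.0118]), 'finger_gap': 0.09287356404935183}
scene [ 1.3506 -0.4252  1.1624]
top [ 0.4173 -0.0123  1.2904]
top lever_press 0.66 [322.7 201.4] [ 0.566  -0.1741  0.117 ]
top lever_press 0.33 [216.9 139.3] [0.7592 0.1334 0.117 ]
top keeper_knob 0.59 [187.9 226.3] [0.4968 0.204  0.1985]
top keeper_knob 0.48 [322.7 204.7] [ 0.5466 -0.1625  0.1985]
top keeper_pivot 0.65 [210.3 226. ] [0.4971 0.146  0.1835]
top keeper_pivot 0.64 [244.6 209.9] [0.5392 0.0514 0.1835]
top lip 0.76 [208.  203.9] [0.5666 0.1614 0.118 ]
top fulcrum 0.59 [241.7 205.7] [0.5619 0.065  0.093 ]
top rest_pad 0.8 [323.7 207.2] [ 0.5588 -0.1888  0.028 ]
top rest_pad 0.22 [381.7
[... 395 characters left out ...]
4 0.1904 0.1985]
scene keeper_knob 0.21 [251.7 286.4] [ 0.8188 -0.2308  0.1985]
scene keeper_pivot 0.73 [245.2 210.4] [ 0.5789 -0.1479  0.1835]
scene keeper_pivot 0.69 [273.3 201.9] [ 0.5835 -0.0628  0.1835]
scene lip 0.69 [333.1 187.1] [0.5555 0.158  0.118 ]
scene lip 0.47 [305.9 218. ] [0.63   0.0223 0.118 ]
scene fulcrum 0.62 [308.  201.2] [0.5557 0.0704 0.093 ]
scene rest_pad 0.71 [233.6 245.3] [ 0.5696 -0.1898  0.028 ]
scene rest_pad 0.55 [153.3 207.5] [ 0.3185 -0.3712  0.028 ]
scene mould 0.56 [305.9 221.7] [0.5624 0.0656 0.    ]
scene mould 0.2 [380.1 164.5] [0.4402 0.437  0.    ]
scene lever 0.83 [309.7 201.1] [0.5576 0.0754 0.093 ]
scene lid 0.16 [361.1 269.9] [0.8462 0.0805 0.104 ]
```

View pics/top0.png

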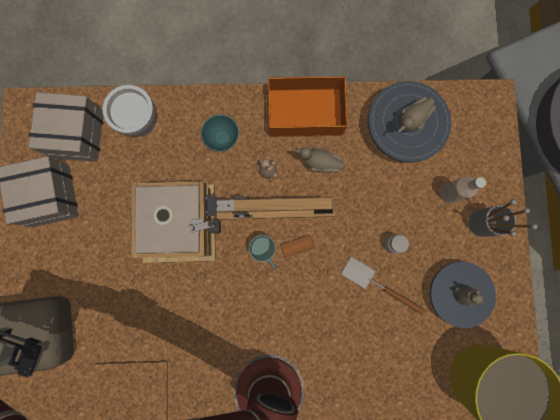

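View pics/scene0.png

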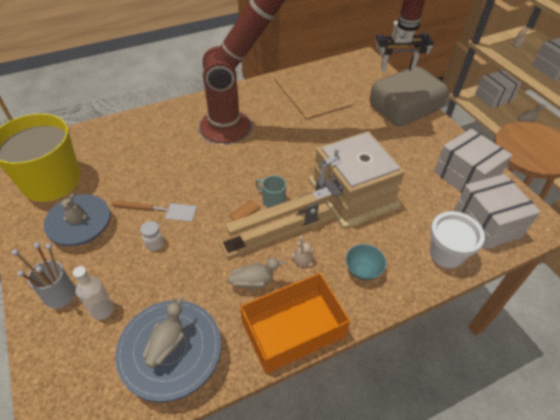

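Run:
```python
import cv2
a=cv2.imread('pics/top0.png')[165:285,120:350];cv2.imwrite('pics/topz.png',cv2.resize(a,None,fx=3.4,fy=3.4,interpolation=cv2.INTER_CUBIC))
a=cv2.imread('pics/scene0.png')[120:270,210:410];cv2.imwrite('pics/scz.png',cv2.resize(a,None,fx=4,fy=4,interpolation=cv2.INTER_CUBIC))
```

```text
(no output)
```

View pics/topz.png

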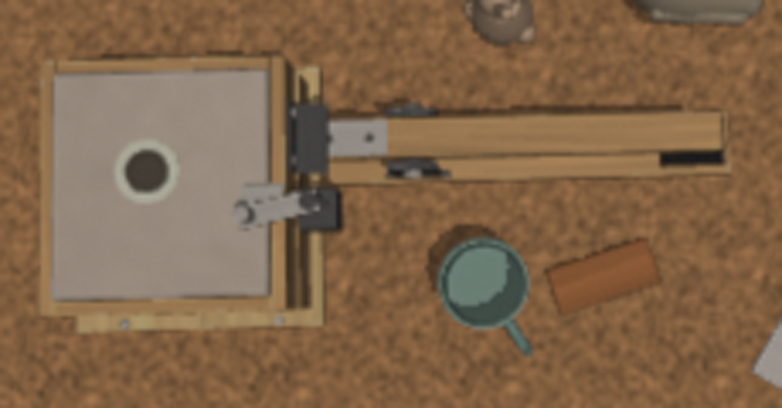

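View pics/scz.png

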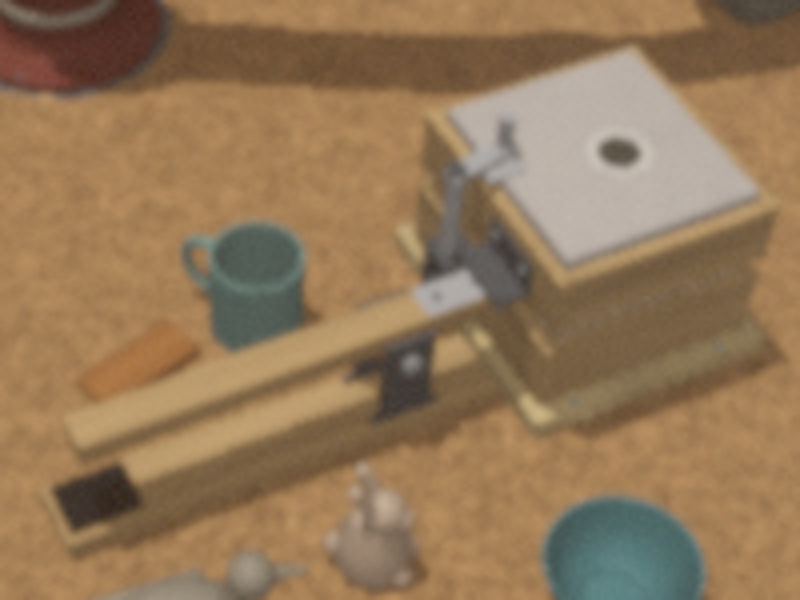

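Run:
```python
from h import *
np.set_printoptions(precision=4,suppress=True)
P={'end':((722,132),.117),'leverT':((388,137),.117),'piv':((316,203),.1875),'knob':((243,210),.2135),
'lidA':((285,57),.175),'lidB':((285,307),.175),'lidC':((42,62),.175),'lidD':((42,315),.175)}
W={}
for k,(p,z) in P.items():
    uv=(p[0]/3.4+120-.35,p[1]/3.4+165-.35); W[k]=onz('top',uv,z); print(k,np.round(uv,1),W[k])
# mould pts
M={'end':(-.270,0),'piv':(.078,.058),'lidA':(.1,-.065),'lidB':(.1,.145),'lidC':(.3,-.065),'lidD':(.3,.145)}
A=np.array([M[k] for k in M]);B=np.array([W[k][:2] for k in M])
a=A-A.mean(0);b=B-B.mean(0)
th=np.arctan2((a[:,0]*b[:,1]-a[:,1]*b[:,0]).sum(),(a*b).sum());R=np.array([[np.cos(th),-np.sin(th)],[np.sin(th),np.cos(th)]])
t=B.mean(0)-R@A.mean(0);print(th,t);print(B-(A@R.T+t))
f=lambda x,y:R@np.array([x,y])+t
v=R.T@(W['knob'][:2]-f(.078,.058));print('keeper ang',np.arctan2(v[1],v[0]),np.hypot(*v))
for nm,q in dict(press=(-.245,0,.117),end=(-.27,0,.117),piv=(.078,.058,.1835),ful=(0,0,.117),fr1=(.07,-.03,.13),fr2=(.07,.03,.13),la=(.1,-.065,.175),lb=(.1,.145,.175),ld=(.3,.145,.175),lc=(.3,-.065,.175)).items():
    X=[*f(*q[:2]),q[2]];print(nm,np.round(X,4),[np.round(proj(c,X),1) for c in('top','scene')])
for q in ['keeper_knob','mug','rabbit']:
    for cam in('top','scene'):
        r=trace(q,cam)
        if r: print(q,cam,r[0]['p'],r[0]['location'],onz(cam,r[0]['location'],.1985 if 'k'==q[0] else .05))
```

```text
end [332.  203.5] [ 0.5592 -0.2012  0.117 ]
leverT [233.8 204.9] [0.5618 0.0866 0.117 ]
piv [212.6 224.4] [0.5012 0.1391 0.1875]
knob [191.1 226.4] [0.4951 0.1925 0.2135]
lidA [203.5 181.4] [0.6228 0.1649 0.175 ]
lidB [203.5 254.9] [0.4189 0.1666 0.175 ]
lidC [132.  182.9] [0.6232 0.3629 0.175 ]
lidD [132.  257.3] [0.4176 0.3608 0.175 ]
1.570121172465629 [0.5601 0.0642]
[[-0.0007  0.0047]
 [-0.0009 -0.0031]
 [-0.0024  0.0008]
 [ 0.0037  0.0023]
 [-0.0021 -0.0013]
 [ 0.0023 -0.0034]]
keeper ang 0.13848659978533567 0.050818045542260146
press [ 0.5599 -0.1808  0.117 ] [array([325.1, 203.4]), array([233.3, 224.1])]
end [ 0.5599 -0.2058  0.117 ] [array([333.6, 203.2]), array([225.3, 226.9])]
piv [0.5021 0.1422 0.1835] [array([211.7, 224.1]), array([322.2, 162.8])]
ful [0.5601 0.0642 0.117 ] [array([241.5, 205.4]), array([307.4, 197.7])]
fr1 [0.5901 0.1341 0.13  ] [array([216.7, 195.1]), array([332.4, 194.4])]
fr2 [0.5301 0.1342 0.13  ] [array([217. , 215.7]), array([322.9, 181.5])]
la [0.6251 0.1641 0.175 ] [array([203.8, 180.6]), array([348.7, 189. ])]
lb [0.4151 0.1643 0.175 ] [array([204.3, 256.3]), array([314.9, 145.6])]
ld [0.4153 0.3643 0.175 ] [array([130.7, 258.2]), array([367.3, 128.8])]
lc [0.6253 0.3641 0.175 ] [array([131.6, 182.2]), array([404.3, 169. ])]
keeper_knob top 0.64 [197.9, 225.7] [0.4977 0.1772 0.1985]
keeper_knob scene 0.31 [149.0, 234.1] [ 0.5589 -0.4143  0.1985]
mug top 0.65 [262.6, 249.5] [0.4308 0.0064 0.05  ]
mug scene 0.91 [274.0, 192.8] [0.4438 0.0056 0.05  ]
rabbit top 0.71 [267.2, 169.5] [ 0.6789 -0.0136  0.05  ]
rabbit scene 0.94 [303.2, 258.8] [ 0.7159 -0.0274  0.05  ]
```

```bash
cat >> h.py <<'E'
from scipy.spatial.transform import Rotation as Ro
def rel(targets):
    s=ctrl.observe();R=Ro.from_euler('xyz',s['tool_rot']).as_matrix()
    print(np.round(s['position'],4),np.round(s['tool_rot'],3),np.round(s['joints'],2),s['t'])
    for T in targets: print(T,'->',np.round(R.T@(np.array(T)-s['position'])/.03,2))
E
python3 - <<'E'
from h import *
rel([(.494,.191,.34),(.494,.191,.277)])
E
```

```text
[0.2221 0.6108 0.3027] [-3.142 -0.     2.793] [-1.25  0.61 -0.01  1.42  0.01  1.1  -0.04] 1.3
(0.494, 0.191, 0.34) -> [-13.3  -10.06  -1.24]
(0.494, 0.191, 0.277) -> [-13.3  -10.06   0.86]
```

arm_command([
  [0.4,-1.4,-1.0,-1.24,0.4],
  [0.4,-3,-2.3,-1.24,0.8],
  [0.4,-4.7,-3.55,-1.24,1.2],
  [0.4,-6.4,-4.8,-1.24,1.6],
  [0.4,-8.1,-6.1,-1.24,2],
  [0.4,-9.8,-7.4,-1.24,2.4],
  [0.4,-11.5,-8.7,-1.24,2.7],
  [0.4,-13.3,-10.06,-1.24,2.7],
], force=10)

```text
t: 2.3
position: [0.4883, 0.1995, 0.3403]
tool_rot: [3.141, 0.0, 2.51]
wrist_force: [0.7, 0.9, -0.3]
finger_gap: 0.0285
```

Run:
```python
from h import *
for cam in('wrist','scene','top'):
    im,d=capture(cam);save(cam+'1',im)
rel([(.494,.191,.34),(.494,.191,.277)])
print(ctrl.observe()['finger_gap'])
for q in ('keeper_knob','keeper_pivot','lever_press'):
  for cam in ('wrist',):
    print(q,cam,[(round(r['p'],2),r['location']) for r in pinpoint(q,cam)])
print(camera_info('wrist'))
a=cv2.imread('pics/scene1.png')[90:240,230:430];cv2.imwrite('pics/scz1.png',cv2.resize(a,None,fx=4,fy=4,interpolation=cv2.INTER_CUBIC))
```

```text
[0.4894 0.1967 0.3402] [-3.141e+00  2.000e-03  2.501e+00] [-0.52  0.39  0.14  1.73 -0.06  1.03  0.57] 2.45
(0.494, 0.191, 0.34) -> [-0.24 -0.06  0.01]
(0.494, 0.191, 0.277) -> [-0.23 -0.06  2.11]
0.028021596290243932
keeper_knob wrist [(0.73, [277.6, 227.7]), (0.6, [427.1, 125.6])]
keeper_pivot wrist []
lever_press wrist [(0.7, [106.5, 263.4])]
{'fx': 325.19226210127806, 'fy': 325.19226210127806, 'cx': 276.79474421455024, 'cy': 203.98457486974718, 'R': array([[ 5.88106817e-01,  8.08783204e-01, -3.15921019e-04],
       [ 7.85896537e-01, -5.71372421e-01,  2.36432210e-01],
       [ 1.91041891e-01, -1.39295675e-01, -9.71647935e-01]]), 't': array([-0.45024751, -0.30348361,  0.36112546])}
```

View pics/wrist1.png

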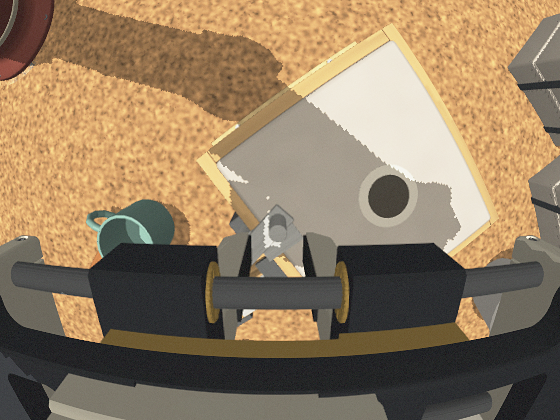

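View pics/scz1.png

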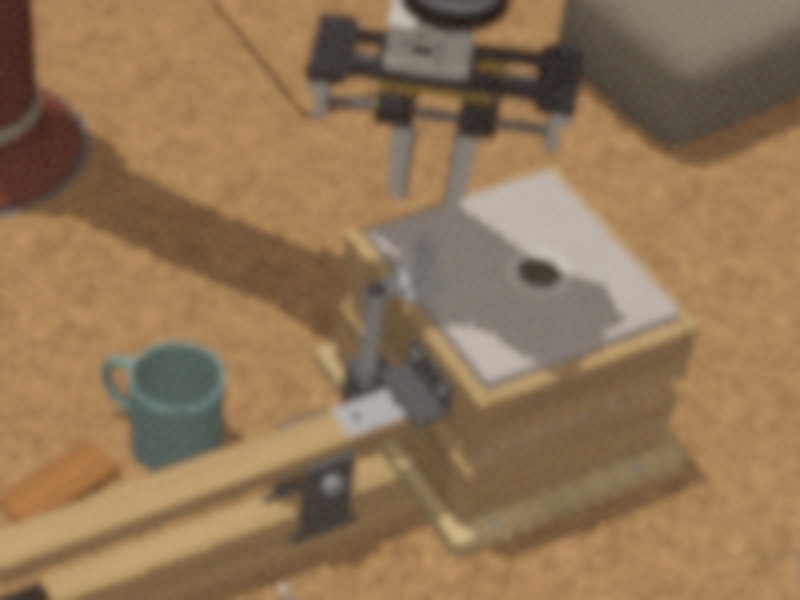

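```bash
cat >> h.py <<'E'
def wz(uv,zw):
    c=camera_info('wrist');R=np.array(c['R']);o=-R.T@np.array(c['t'])
    a=(uv[0]-c['cx']);b=(uv[1]-c['cy']);r=np.hypot(a,b);th=r/c['fx']
    d=R.T@np.array([np.sin(th)*a/r,np.sin(th)*b/r,np.cos(th)]);return o+d*(zw-o[2])/d[2]
E
python3 - <<'E'
from h import *
a=cv2.imread('pics/wrist1.png')[180:290,200:360];cv2.imwrite('pics/wz1.png',cv2.resize(a,None,fx=5,fy=5,interpolation=cv2.INTER_CUBIC))
print(wz((277.6,227.7),.1985),wz((279,225),.2135))
E
```

```text
[0.49296711 0.19903372 0.1985    ] [0.48804758 0.20373189 0.2135    ]
```

View pics/wz1.png

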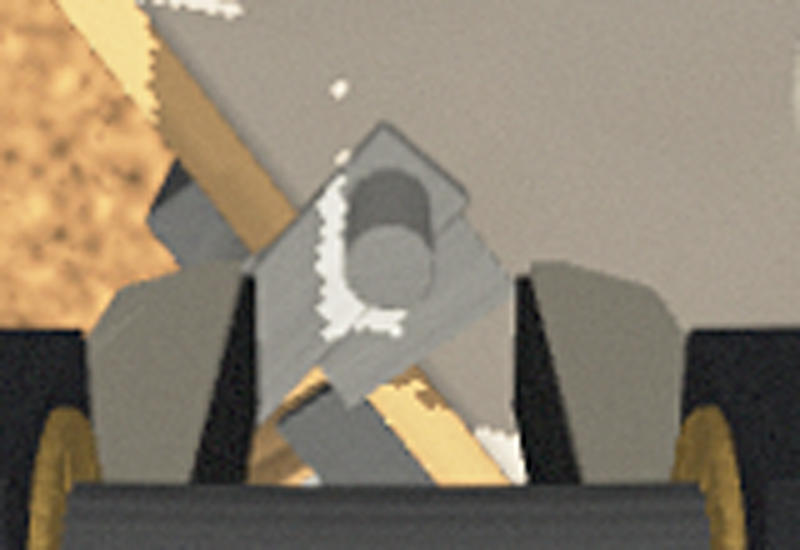

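Run:
```python
from h import *
print(wz((278.1,233),.2135),wz((277.5,222.5),.1835))
rel([(.4935,.193,.277)])
```

```text
[0.49229722 0.19990094 0.2135    ] [0.49345375 0.19862369 0.1835    ]
[0.4866 0.2026 0.3399] [ 3.141e+00 -1.000e-03  2.513e+00] [-0.53  0.39  0.14  1.73 -0.06  1.03  0.57] 2.6
(0.4935, 0.193, 0.277) -> [-0.38 -0.12  2.1 ]
```

arm_command([
  [0.4,-0.2,-0.05,0.5,0],
  [0.4,-0.2,-0.05,1.0,0],
  [0.4,-0.2,-0.05,1.5,0],
  [0.4,-0.2,-0.05,2.1,0],
  [0.4,-0.2,-0.05,2.1,0],
])

```text
t: 3.22
position: [0.4902, 0.1962, 0.275]
tool_rot: [-3.138, -0.002, 2.511]
wrist_force: [-0.5, -0.5, -0.4]
finger_gap: 0.028
```

Run:
```python
from h import *
P=[]
for i in range(2):
    P.append(ctrl.observe()['position']);im,d=capture('wrist')
    if i==0: save('wrist2',im)
print(np.round(P,4),ctrl.observe()['wrist_force'])
piv=np.array([.5015,.1415])
for a in np.r_[.14,.4:1.9:.2,1.85]:
    k=piv+.05*np.array([-np.sin(a),np.cos(a)]);print(round(a,2),k)
a=cv2.imread('pics/wrist2.png')[180:300,200:360];cv2.imwrite('pics/wz2.png',cv2.resize(a,None,fx=5,fy=5,interpolation=cv2.INTER_CUBIC))
```

```text
[[0.4902 0.1962 0.275 ]
 [0.4909 0.1964 0.276 ]] [ 0.34626558 -0.8315416   0.55503396]
0.14 [0.49452284 0.1910108 ]
0.4 [0.48202908 0.18755305]
0.6 [0.47326788 0.18276678]
0.8 [0.4656322  0.17633534]
1.0 [0.45942645 0.16851512]
1.2 [0.45489805 0.15961789]
1.4 [0.45222751 0.14999836]
1.6 [0.45152132 0.14004002]
1.8 [0.45280762 0.1301399 ]
1.85 [0.45343624 0.12772049]
```

View pics/wz2.png

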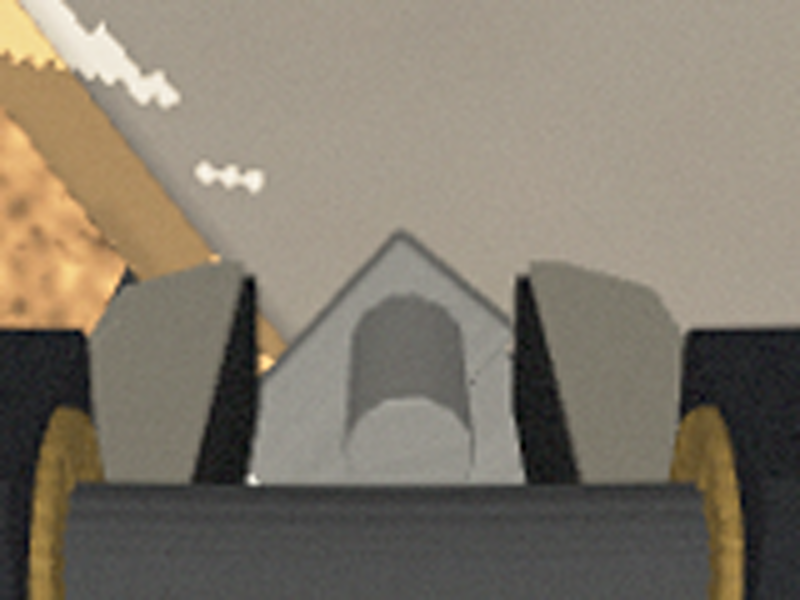

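Run:
```python
from h import *
print(wz((281.6,267),.2135), wz((281,250),.1835)); rel([])
```

```text
[0.49484665 0.19715071 0.2135    ] [0.49728265 0.19543074 0.1835    ]
[0.4913 0.1965 0.2767] [-3.141 -0.     2.51 ] [-0.51  0.46  0.13  1.81 -0.07  0.88  0.59] 3.325
```

Run:
```python
from h import *
piv=np.array([.5018,.1445]);x=np.array([np.cos(2.51),np.sin(2.51)]);y=np.array([np.sin(2.51),-np.cos(2.51)])
for a in [.25,.4,.6,.8,1,1.2,1.4,1.55,1.7]:
    k=piv+.05*np.array([-np.sin(a),np.cos(a)])-.0075*y-np.array([.4908,.1963]);print(a,np.round([k@x/.03,k@y/.03],2))
```

```text
0.25 [-0.03 -0.37]
0.4 [ 0.11 -0.57]
0.6 [ 0.26 -0.87]
0.8 [ 0.34 -1.2 ]
1 [ 0.35 -1.53]
1.2 [ 0.29 -1.86]
1.4 [ 0.18 -2.17]
1.55 [ 0.05 -2.38]
1.7 [-0.11 -2.58]
```

arm_command([
  [0.4,-0.03,-0.37,0.021,0],
  [0.4,0.11,-0.57,0,0],
  [0.4,0.26,-0.87,0,0],
  [0.4,0.34,-1.2,0,0],
  [0.4,0.35,-1.53,0,0],
  [0.4,0.29,-1.86,0,0],
  [0.4,0.18,-2.17,0,0],
  [0.4,0.05,-2.38,0,0],
])

```text
t: 4.32
position: [0.4479, 0.1385, 0.2769]
tool_rot: [-3.141, 0.0, 2.509]
wrist_force: [0.5, 1.6, 0.1]
finger_gap: 0.0281
```

Run:
```python
from h import *
for cam in('wrist','scene'):
    im,d=capture(cam);save(cam+'3',im)
rel([]);print(ctrl.observe()['wrist_force'])
a=cv2.imread('pics/wrist3.png')[180:300,160:400];cv2.imwrite('pics/wz3.png',cv2.resize(a,None,fx=3.3,fy=3.3,interpolation=cv2.INTER_CUBIC))
a=cv2.imread('pics/scene3.png')[90:240,230:430];cv2.imwrite('pics/scz3.png',cv2.resize(a,None,fx=4,fy=4,interpolation=cv2.INTER_CUBIC))
```

```text
[0.448  0.1379 0.2769] [-3.14   0.     2.508] [-0.45  0.37  0.14  1.97 -0.07  0.81  0.67] 4.425
[ 0.7114539   0.35269445 -0.56287362]
```

View pics/wz3.png

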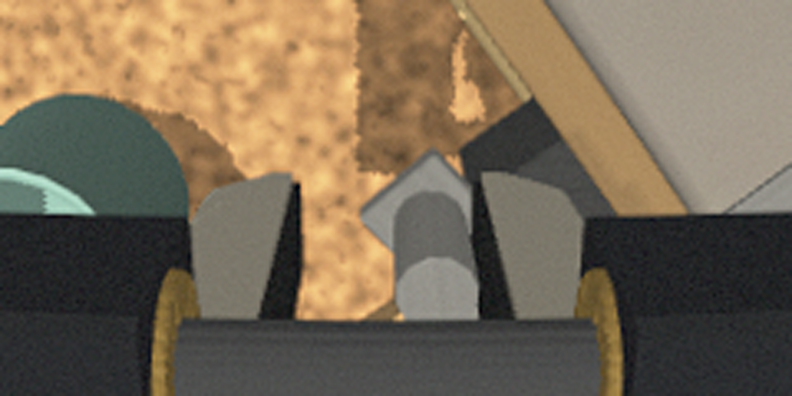

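View pics/scz3.png

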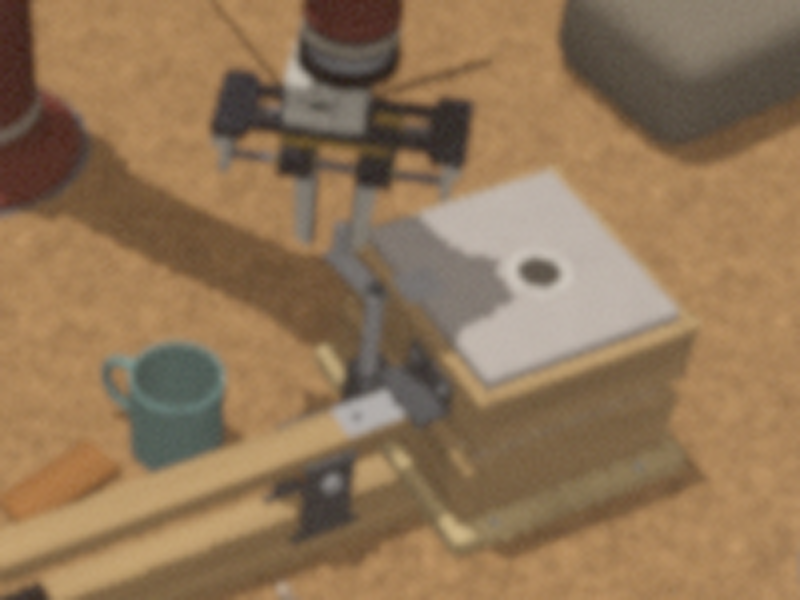

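arm_command([
  [0.4,-0.1,-0.1,0,0],
  [0.4,-0.2,-0.2,0,0],
  [0.4,-0.3,-0.3,0,0],
  [0.4,-0.3,-0.3,0,0],
])

```text
t: 4.92
position: [0.45, 0.132, 0.2771]
tool_rot: [3.135, -0.003, 2.515]
wrist_force: [0.2, 9.0, -1.9]
finger_gap: 0.0278
```

Run:
```python
from h import *
for cam in('wrist','scene'):
    im,d=capture(cam);save(cam+'4',im)
rel([]);print(ctrl.observe()['wrist_force'])
a=cv2.imread('pics/wrist4.png')[180:300,160:400];cv2.imwrite('pics/wz4.png',cv2.resize(a,None,fx=3.3,fy=3.3,interpolation=cv2.INTER_CUBIC))
```

```text
[0.45   0.132  0.2771] [ 3.135e+00 -3.000e-03  2.515e+00] [-0.43  0.37  0.13  1.97 -0.08  0.8   0.69] 5.025
[-0.68083612 10.57618936 -1.52558148]
```

View pics/wz4.png

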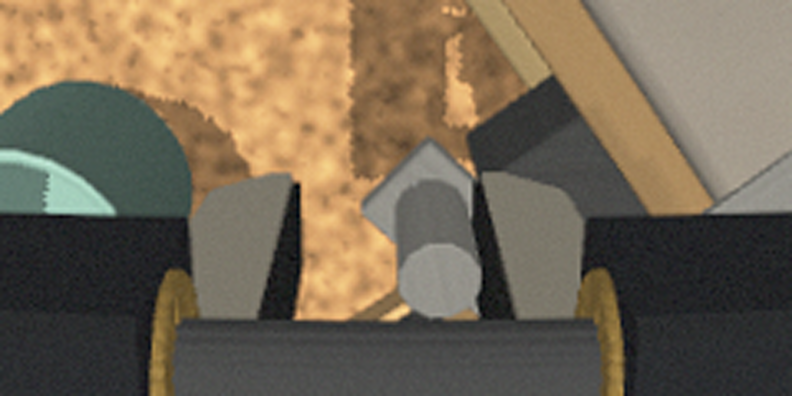

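arm_command([
  [0.4,0.2,0.2,0,0],
  [0.4,0.2,0.2,-0.7,0],
  [0.4,0.2,0.2,-1.5,0],
  [0.4,0.2,0.2,-2.0,0],
])

```text
t: 5.52
position: [0.4488, 0.1346, 0.3378]
tool_rot: [-3.141, 0.001, 2.509]
wrist_force: [0.2, -0.2, -0.3]
finger_gap: 0.0277
```

Run:
```python
from h import *
im,d=capture('wrist');save('wrist5',im)
for i in range(1): rel([(.56,-.181,.335)])
```

```text
[0.4496 0.1348 0.3394] [3.139e+00 3.000e-03 2.509e+00] [-0.45  0.3   0.15  1.87 -0.05  0.97  0.66] 5.575
(0.56, -0.181, 0.335) -> [-9.19 -6.31  0.16]
```

View pics/wrist5.png

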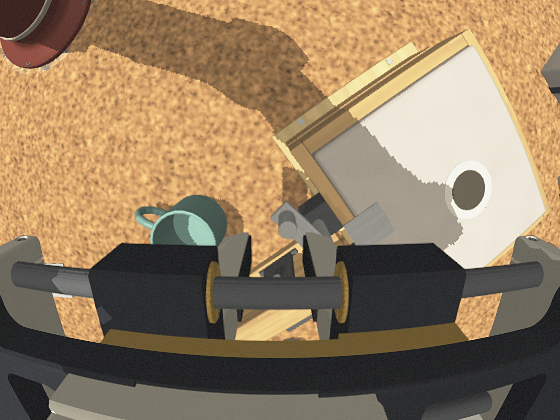

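arm_command([
  [1,-1.1,-0.8,0,1],
  [1,-2.4,-1.65,0,2.2],
  [1,-3.8,-2.6,0,3.5],
  [1,-5.2,-3.55,0,5],
  [1,-6.6,-4.5,0,6.5],
  [1,-8.0,-5.5,0,8],
  [1,-9.2,-6.31,0,9],
  [1,-9.2,-6.31,0,9],
], force=20)

```text
t: 6.58
position: [0.5588, -0.1851, 0.336]
tool_rot: [-3.139, 0.004, 1.56]
wrist_force: [-0.4, 0.1, -0.9]
finger_gap: 0.0007
```

Run:
```python
from h import *
for cam in('wrist','scene','top'):
    im,d=capture(cam);save(cam+'6',im)
    for q,z in(('lever_press',.117),('keeper_knob',.1985),('keeper_pivot',.1835)):
        for r in pinpoint(q,cam)[:2]: print(cam,q,round(r['p'],2),np.round(r['location']),(wz if cam=='wrist' else (lambda u,z:onz(cam,u,z)))(r['location'],z))
rel([(.56,-.181,.201)]);print(ctrl.observe()['finger_gap'])
```

```text
wrist lever_press 0.77 [284. 186.] [ 0.5657506 -0.1714627  0.117    ]
scene lever_press 0.98 [236. 225.] [ 0.56619642 -0.17452101  0.117     ]
scene keeper_knob 0.61 [311. 151.] [0.45618762 0.12671247 0.1985    ]
scene keeper_knob 0.59 [308. 202.] [0.63449816 0.01971425 0.1985    ]
scene keeper_pivot 0.57 [321. 163.] [0.5023522  0.13920791 0.1835    ]
top lever_press 0.82 [325. 204.] [ 0.55965661 -0.18028824  0.117     ]
top lever_press 0.32 [243. 206.] [0.55749486 0.06028795 0.117     ]
top keeper_knob 0.56 [212. 240.] [0.45847538 0.13961443 0.1985    ]
top keeper_knob 0.24 [268. 168.] [ 0.65284924 -0.01606232  0.1985    ]
top keeper_pivot 0.75 [240. 204.] [0.55721403 0.0631964  0.1835    ]
top keeper_pivot 0.57 [210. 222.] [0.50787929 0.1472179  0.1835    ]
[ 0.5596 -0.18    0.3371] [ 3.141 -0.     1.568] [-0.    0.51  0.44  1.57 -0.24  1.11  0.5 ] 7.175
(0.56, -0.181, 0.201) -> [-0.03  0.01  4.54]
0.00044873687990235246
```

View pics/wrist6.png

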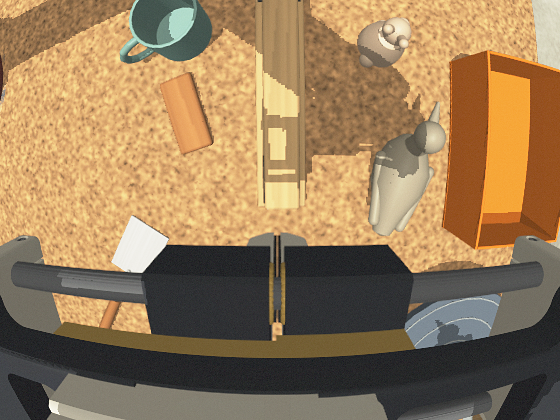

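View pics/scene6.png

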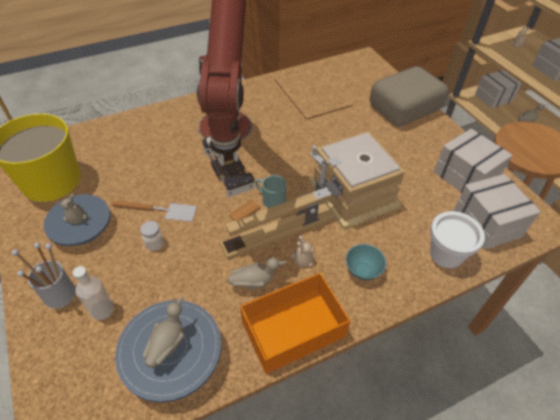

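Run:
```python
from h import *
a=cv2.imread('pics/wrist6.png')[90:250,200:360];cv2.imwrite('pics/wz6.png',cv2.resize(a,None,fx=3.7,fy=3.7,interpolation=cv2.INTER_CUBIC))
for u in((261,208),(303,208),(282,208)): print(u,wz(u,.117),wz(u,.02))
```

```text
(261, 208) [ 0.54481346 -0.19271528  0.117     ] [ 0.53986892 -0.21776558  0.02      ]
(303, 208) [ 0.58524549 -0.19280822  0.117     ] [ 0.59326123 -0.21788831  0.02      ]
(282, 208) [ 0.56500876 -0.19275615  0.117     ] [ 0.56653772 -0.21781955  0.02      ]
```

View pics/wz6.png

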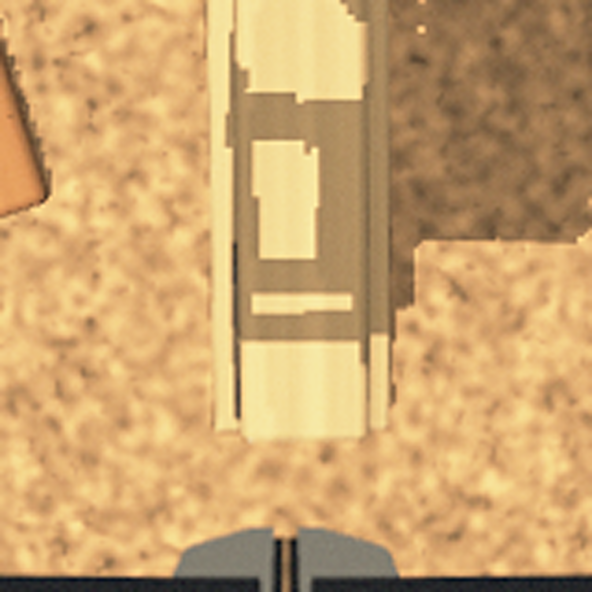

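arm_command([
  [1,0.1,0.05,0.8,0],
  [1,0.2,0.08,1.8,0],
  [1,0.2,0.08,2.8,0],
  [1,0.2,0.08,3.6,0],
  [1,0.2,0.08,4.1,0],
  [1,0.2,0.08,4.2,0],
])

```text
t: 7.92
position: [0.5618, -0.1743, 0.2103]
tool_rot: [-3.14, -0.0, 1.568]
wrist_force: [-0.4, 1.0, -0.3]
finger_gap: 0.0004
```

Run:
```python
from h import *
for cam in('wrist','scene'):
    im,d=capture(cam);save(cam+'7',im)
rel([(.562,-.175,.201),(.562,-.175,.141)]);print(ctrl.observe()['wrist_force'])
a=cv2.imread('pics/scene7.png')[150:280,190:390];cv2.imwrite('pics/scz7.png',cv2.resize(a,None,fx=4,fy=4,interpolation=cv2.INTER_CUBIC))
```

```text
[ 0.5623 -0.1745  0.2113] [3.141 0.    1.568] [ 0.03  0.65  0.39  1.72 -0.31  0.83  0.55] 8.025
(0.562, -0.175, 0.201) -> [-0.01 -0.01  0.34]
(0.562, -0.175, 0.141) -> [-0.01 -0.01  2.34]
[-0.58904392 -0.64057727  0.00888027]
```

View pics/wrist7.png

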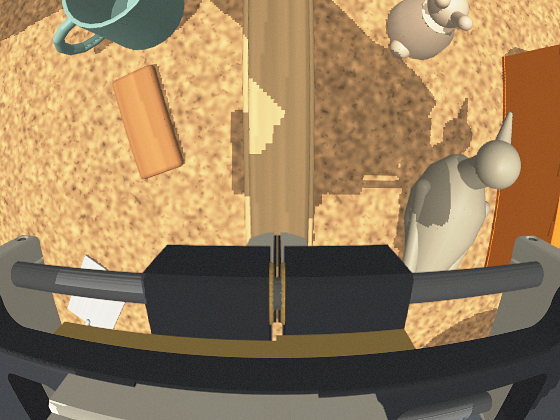

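View pics/scz7.png

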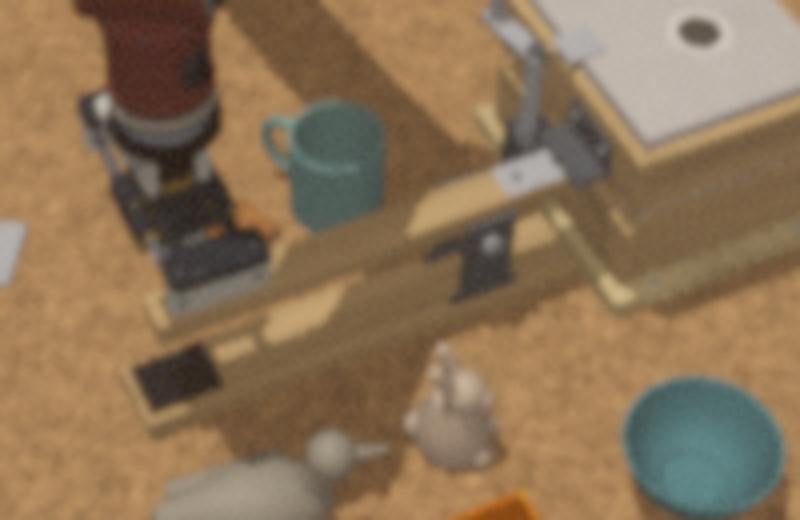

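Run:
```python
from h import *
for q in('bird','rib','mug','rabbit'):
    im,d=capture('top') if q=='bird' else (im,d)
    d0=np.load('topd.npy')
    r=trace(q,'top')
    if not r: print(q,'none');continue
    print(q,[(x['p'],x['location']) for x in r])
    for x in r[:2]:
        v,u=np.nonzero(x['pixels']);z=d0[v,u];P=np.array([bp('top',(a,b),c) for a,b,c in zip(u,v,z) if c>0]);print(np.percentile(P,[2,98],0))
```

```text
bird [(0.78, [316.2, 158.6])]
[[ 0.67862717 -0.22670864 -0.0008568 ]
 [ 0.75124746 -0.10491076  0.11240107]]
rib none
mug [(0.69, [261.9, 250.0]), (0.43, [169.3, 219.2])]
[[ 3.80301645e-01 -2.98170256e-02 -2.94296844e-05]
 [ 4.70654599e-01  4.34409202e-02  8.78881939e-02]]Traceback (most recent call last):
  File "<stdin>", line 9, in <module>
  File "h.py", line 5, in bp
    c=camera_info(cam);u,v=uv
ValueError: time passes only in moves, steps and waits
```

arm_command([
  [1,0,0,0.12,0],
  [1,0,0,0.24,0],
  [1,0,0,0.36,0],
  [1,0,0,0.48,0],
  [1,0,0,0.62,0],
  [1,0,0,0.76,0],
  [1,0,0,0.9,0],
  [1,0,0,1.0,0],
])

```text
t: 9.22
position: [0.5632, -0.175, 0.1826]
tool_rot: [3.138, 0.001, 1.567]
wrist_force: [-0.3, -0.4, 9.6]
finger_gap: 0.0004
```

Run:
```python
from h import *
im,d=capture('scene');save('scene8',im)
rel([(.562,-.175,.141)]);print(ctrl.observe()['wrist_force'])
a=cv2.imread('pics/scene8.png')[110:280,190:410];cv2.imwrite('pics/scz8.png',cv2.resize(a,None,fx=3.5,fy=3.5,interpolation=cv2.INTER_CUBIC))
```

```text
[ 0.5631 -0.175   0.1823] [3.138e+00 1.000e-03 1.567e+00] [ 0.04  0.68  0.37  1.75 -0.33  0.77  0.57] 9.275
(0.562, -0.175, 0.141) -> [ 0.   -0.04  1.38]
[-0.13011878 -0.43891292  8.41429225]
```

View pics/scz8.png

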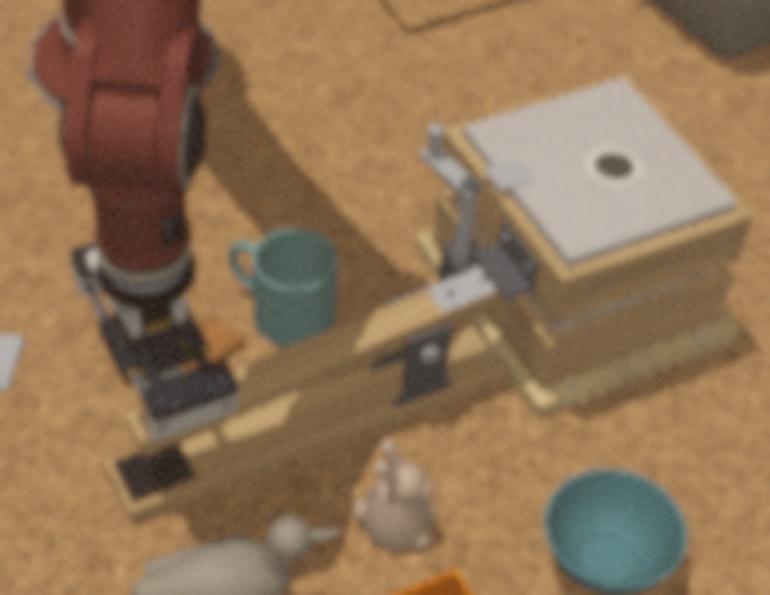

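Lever is tilting, the lid is starting to rise (gap line visible at (620,300)), about 8.5 N. Continuing.

arm_command([
  [1,0,0,0.12,0],
  [1,0,0,0.24,0],
  [1,0,0,0.38,0],
  [1,0,0,0.52,0],
  [1,0,0,0.66,0],
  [1,0,0,0.8,0],
  [1,0,0,0.92,0],
  [1,0,0,1.0,0],
])

```text
t: 10.28
position: [0.5634, -0.1745, 0.1528]
tool_rot: [3.138, 0.0, 1.568]
wrist_force: [-0.5, 1.3, 10.8]
finger_gap: 0.0002
```

Run:
```python
from h import *
im,d=capture('scene');save('scene9',im)
rel([(.562,-.175,.141)]);print(ctrl.observe()['wrist_force'])
a=cv2.imread('pics/scene9.png')[110:280,190:410];cv2.imwrite('pics/scz9.png',cv2.resize(a,None,fx=3.5,fy=3.5,interpolation=cv2.INTER_CUBIC))
```

```text
[ 0.5634 -0.1745  0.1525] [3.138 0.    1.568] [ 0.05  0.73  0.35  1.77 -0.36  0.71  0.59] 10.325
(0.562, -0.175, 0.141) -> [-0.02 -0.05  0.38]
[-1.43361616  0.93243468  9.5057793 ]
```

View pics/scz9.png

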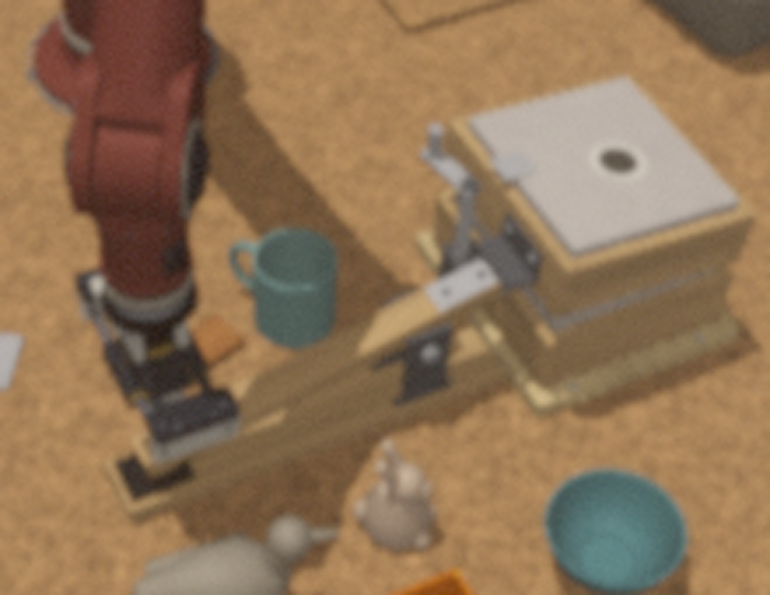

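arm_command([
  [1,0,0,0.08,0],
  [1,0,0,0.16,0],
  [1,0,0,0.24,0],
  [1,0,0,0.32,0],
  [1,0,0,0.38,0],
  [1,0,0,0.4,0],
])

```text
t: 11.08
position: [0.5636, -0.174, 0.143]
tool_rot: [3.137, -0.002, 1.568]
wrist_force: [-3.9, 3.5, 24.9]
finger_gap: 0.0007
```

Run:
```python
from h import *
print(ctrl.observe()['position'],ctrl.observe()['wrist_force'])
```

```text
[ 0.56360763 -0.17396976  0.1430399 ] [-3.94366174  3.48696176 24.88852071]
```

arm_command([
  [1,0,0,-0.02,0],
  [1,0,0,-0.02,0],
  [1,0,0,-0.02,0],
  [1,0,0,-0.02,0],
])

```text
t: 11.58
position: [0.5636, -0.1739, 0.1432]
tool_rot: [3.137, -0.001, 1.568]
wrist_force: [-2.7, 2.8, 19.8]
finger_gap: 0.0004
```

Run:
```python
from h import *
np.set_printoptions(precision=4,suppress=True)
im,dt=capture('top');save('top10',im)
im,d=capture('scene');save('scene10',im)
rel([]);print(ctrl.observe()['wrist_force'])
d0=np.load('topd.npy');c=camera_info('top');Rm=np.array(c['R']);t=np.array(c['t'])
def pts(D,z0):
    v,u=np.mgrid[185:255,136:200];z=D[v,u];X=np.stack([(u-c['cx'])/c['fx']*z,(v-c['cy'])/c['fy']*z,z],-1)-t
    P=X.reshape(-1,3)@Rm;m=(P[:,2]>z0)&(P[:,2]<.25);P=P[m]
    for _ in range(3):
        A=np.c_[P[:,:2],np.ones(len(P))];s=np.linalg.lstsq(A,P[:,2],rcond=None)[0];r=P[:,2]-A@s;P=P[abs(r)<.006]
    return s,len(P)
print(pts(d0,.15),pts(dt,.15))
a=cv2.imread('pics/scene10.png')[110:280,190:410];cv2.imwrite('pics/scz10.png',cv2.resize(a,None,fx=3.5,fy=3.5,interpolation=cv2.INTER_CUBIC))
a=cv2.imread('pics/top10.png')[145:285,120:350];cv2.imwrite('pics/topz10.png',cv2.resize(a,None,fx=3.4,fy=3.4,interpolation=cv2.INTER_CUBIC))
```

```text
[ 0.5636 -0.1739  0.1432] [ 3.137 -0.001  1.568] [ 0.06  0.74  0.34  1.77 -0.36  0.69  0.59] 11.675
[-3.5207  2.6643 18.5063]
(array([-0.0001, -0.    ,  0.1747]), 4149) (array([-0.0006, -0.0866,  0.2072]), 4023)
```

View pics/scz10.png

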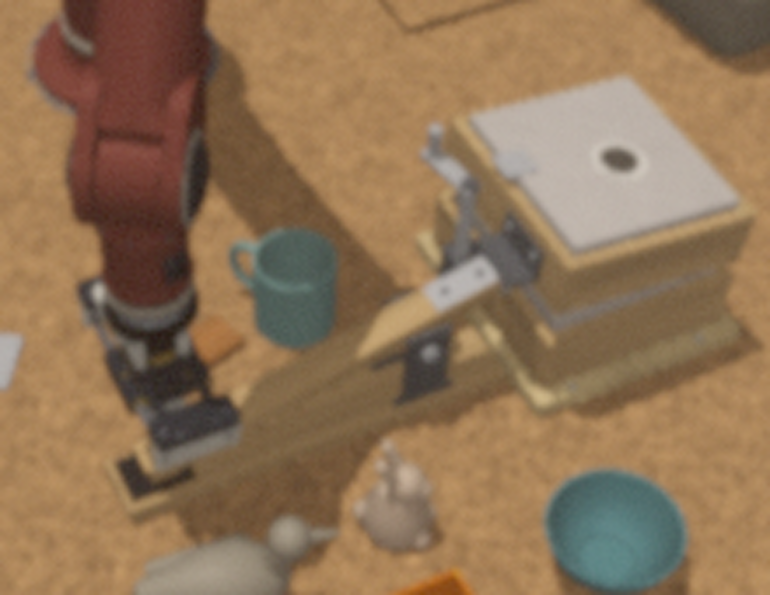

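View pics/topz10.png

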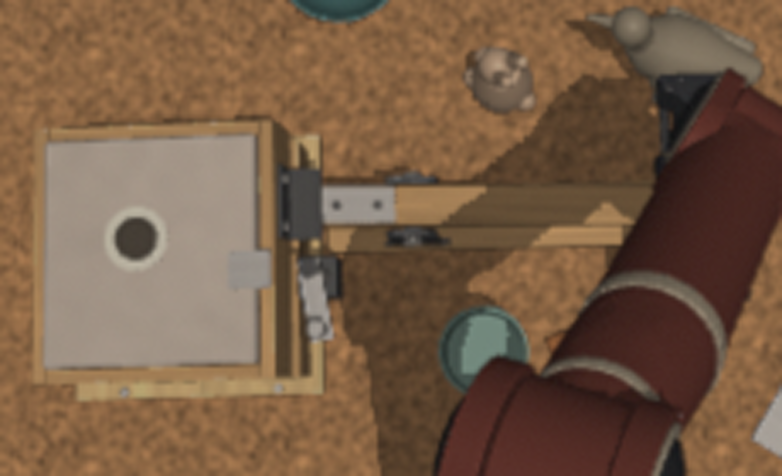

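```bash
python3 -c "
from h import *
print(ctrl.sign_off())"
```

```text
the job is handed in; nothing more can be done
None
```

The job is handed in at about 11.7 s of the 48 s allowed. The keeper is off the lid, and the arm is still holding the lever down on its rest pad with the lid up.

- **Keeper:** I caged the knob loosely between the fingers and swung it round until it met its stop, at about 10 N. The pictures show it clear of the lid, pointing along the mould's +y. Its angle looks close to 1.7 rad, judged by eye and not measured.
- **Lever and lid:** I pressed the long end straight down with closed fingers. It took about 8–11 N on the way, a little over the expected 4–8 N. At the pad the push rose to 25 N, and I eased it to about 19 N for the hold. A plane fitted to the depth picture puts the lid at 0.087 rad, against the 0.07 needed.
- **Lever seat and bench:** In the last pictures the lever lies between its cheeks with its toe under the lip. The mug, rabbit, bird and bowl look unmoved. I did not re-measure any bystander at the end. In the close-ups the arm and gripper hid some of the others, and I did not check the jar.
- **Checks that disagreed:** The networks' lever and keeper points differed by up to about 15 mm between cameras. I used averaged positions and checked them in the wrist picture. The network found no rib in the one top picture I tried.

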